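Find and hold the heavy side of a coupling half on the balancing stand

TASK

Balance check on the roller stand: turn the open keeper fully across the arbor so that the arbor is secured and the coupling half is free to run. Then find the heavy side of the coupling half: take it by the rim, give it a spin, let go, and leave it until it has swung to rest by itself, heavy side down. Take hold of it there without turning it and finish while still gripping it, heavy side straight down; leave the other things on the bench alone.

Things in the scene. Friction and masses are not known exactly. Their poses are not given: they have to be found in the camera images.
- stand: Grey balancing stand, fixed. Origin: middle of its underside on the bench, z up. Base 210 (x) x 165 (y) x 18 mm. The arbor lies along its x, 120 mm up, on rollers on two pedestals at x = +62 and -62 mm (24 mm thick, 124 mm wide, under 148 mm high but for the keeper's knob). The +x pedestal, farther from the robot, has the turning keeper; the other a fixed strap.
- rotor_centre (a point): Middle of the coupling half, on the arbor axis; fixed to the stand, 120 mm up, axes as the stand's. The coupling half: plain steel disc 164 mm in diameter, 20 mm thick (flat faces at x = -10 and +10 mm), 1.2 kg, upright, turning about x. Hub of 60 mm diameter on its -x face to x = -36 mm. One heavy spot (75 to 125 g, 65 mm from the axis) is hidden inside, in any direction.
- rim_top (a point): Top of the coupling half's rim, 82 mm above rotor_centre, 202 mm above the bench (a point fixed to the stand, axes as the stand's; the disc turns under it). Pinch the 20 mm rim here from above, across the stand's x. Six pins (12 mm diameter, 30 mm long, to x = +40 mm) stand on the +x face on a circle of 50 mm radius, so the outer 26 mm of both faces is clear.
- rotor (a joint): Angle of the coupling half about the stand's x (rad, grows from +y to +z), unlimited; at 0 the pins are at 49, 109, 169.. degrees. Zero says nothing of the heavy side. Set free it swings (period about 1.7 s) to rest in 2 to 10 s, heavy side within 8 degrees of straight down (rarely it hangs heavy side up: spin again). With the keeper open, its nose between two pins stops it.
- keeper (a joint): Angle of the keeper, a steel turnbutton bar on an upright pivot (rad). 0: open, long arm along the stand's +x, short nose (34 mm) between the pins. Turns clockwise from above to a stop at 1.57: secured, long arm across the arbor along the stand's -y, nose clear of the pins. Turning takes about 0.04 N m (under 1 N at the knob); it stays where left. Starts at 0 to 0.2.
- keeper_pivot (a point): Point on the keeper's upright pivot axis, fixed to the stand at x = +62, y = +46, z = 136 mm in its frame: mid-thickness of the bar, which is 8 mm thick and 12 mm wide.
- keeper_knob (a point): Top of the keeper's upright black finger knob: a round peg 12 mm in diameter, 30 mm tall, on the end of the long arm, 62 mm from the pivot axis. Its top is 170 mm, its foot (top of the bar) 140 mm above the bench. Moves with the keeper.
- parts_bin: Bystander: open red bin 150 x 110 x 60 mm with rubber sleeves in it. Origin: middle of its underside.
- caliper: Bystander: caliper lying flat, 230 mm long along its y, 12 mm high. Origin: under the middle of its beam.
- dial_gauge: Bystander: dial gauge on a base 60 x 50 x 50 mm with a post 210 mm high; the round dial overhangs 95 mm to its -x. Origin: middle of the base's underside.

How it is judged:
By the outcome, as a careful person would: the job done as asked, in the order asked, and still so for the second after the job is handed in, while the arm keeps its last pose, push and grip.
It also fails if it takes over 51 s, if anything falls off the work surface, if the arm or the gripper's body presses on something with over 40 N, if the wrist force passes 120 N, or if a joint passes its speed limit or range.

ROBOT

A 7-joint arm with a two-finger parallel gripper is mounted at the origin on the work surface. World frame = base frame: x ahead of the robot, y to its left, z up, the work surface at z = 0. Lengths are in m, angles in rad, forces in N, time in s.
With the tool pointing down it reaches from about 0.4 to 0.875 m from the base axis. Payload 19.3 kg.
Tool frame: the origin (TCP) lies between the finger pads; the fingertips stand 17 mm ahead of it and the grasp point (between the pads) lies 2 mm behind it; z points along the fingers, x is the direction in which the jaws open and shut, and the axes are right-handed (so a half turn about z gives the same grasp; the last joint's range is limited). The gripper opens to 85 mm and grips with 20 to 120 N. Pads are 22 mm wide; open, the fingers measure 114 mm over their backs; the gripper's body (76 mm by 85 mm) begins 54 mm behind the grasp point. The pads swing forward as they close: fully open they stand 13 mm farther back than shut.
Start: joints at [-1.245, 0.521, -0.036, 1.599, 0.021, 1.021, -0.113], TCP at [0.241, 0.577, 0.248] pointing down, gripper open.
Joint ranges: [-2.91, 2.91], [-0.3, 2.13], [-1.5, 1.42], [0.17, 2.43], [-1.26, 4.41], [0.16, 1.93], [-2.52, 2.52]. Speed limits (rad/s): [1.89, 1.89, 2.39, 2.39, 3.01, 3.01, 3.01].

INTERFACE

Orientations are given as [roll, pitch, yaw] about the fixed x, y, z axes, in that order (R = Rz(yaw) Ry(pitch) Rx(roll)).
In Python, from workcell import bot gives the robot as it stands. The module is installed in compiled form; this text tells all that it offers.
- The arm moves only by the tool arm_command, never from a script. Its argument "targets" is a list of rows, each a list of 6 numbers: the shift along the tool's x, y, z in mm, then the turn, a rotation vector about the tool's x, y, z in degrees. In form: [[x, y, z, wx, wy, wz], ...]. A call has 1 to 8 rows; each row shifts and turns the pose as measured when the row begins, along the tool's axes as they then stand; what a row does not reach is not made up. A row lasts 1/10 s, in which the tool goes at most 50 mm and 8.59 degrees, less where a joint would pass 70% of its speed; a pose out of reach is approached as far as the arm can. A call is refused whole if a number of a shift passes 50 or a number of a turn 8.59, either way. A call with a gripper value outside its range is refused whole. "grip" is the opening in per cent of the stroke, from 0 (shut) to 100 (fully open), set as the call begins (left out, the last holds). The fingers move at their own pace and stop on an object; "grip_force" is the grip in N (left out, the last holds). Time passes only in rows, so rows that do not move let the fingers close. It gives the time, the measured TCP pose, the force and the opening at its end, in the units of the state.
- bot.observe(): the state, without advancing time (a new reading comes with each control period).
- bot.grab_frame(name): name is "side" or "top"; returns a dict with "color" (400x640x3 uint8, red, green, blue), "depth" (400x640 float32, m along the optical axis (not along the pixel's ray), 0 where there is no reading), "fov_y" (degrees; the focal length in pixels is half the picture's height over the tangent of half this angle, whatever the lens; pixels are square), "cx", "cy" (the principal point, pixels), "R" (3x3) and "t" (3): a world point X has camera coordinates R X + t. Camera axes: x right, y down, z forward; pixel columns grow to the right and rows downward; lengths in m; the calibration is good to about 2 mm. A picture is of the moment at which its call begins.
- bot.job_done(): hands the job in, once; it reports no verdict.
The state is a dict: "clock": time; "qpos": joint angles; "qd": joint speeds; "joint_efforts": joint torques, N m; "position": TCP position; "tool_rot": TCP orientation; "force": force on the tool from outside, world axes, zero at the start; "moment": the same for the moment, N m; "grip_width": finger opening in m.
Only numpy, scipy, OpenCV 4.12 (cv2) and the standard library are available. Lean on these libraries where they do the work, as an engineer would, in place of code of your own. Each camera call takes 0.05 s, during which the arm holds its last target. There are 200 camera calls.

## Working session

There is one attempt and no reset: what is moved stays moved. The work goes in short steps, Python scripts to look and compute and a tool call to move; the robot and the scene stay as the last step left them, time stands still between calls to the robot, and variables do not carry over. Pictures are saved under pics/ and viewed, about 8 in all and at most 12, crops included, and the job is handed in when it is done.

Besides the shell and the picture viewer there is one more tool, called as name([rows], argument=value, ...), one row to a line, values as JSON. arm_command: Moves the arm, as the interface text tells. Its arguments: {"type":"object","properties":{"targets":{"type":"array"},"grip":{"type":"number"},"grip_force":{"type":"number"}},"required":["targets"]}

```bash
mkdir -p pics; cat > h.py <<'E'
import numpy as np, cv2
from workcell import bot
def cam(n):
    f=bot.grab_frame(n); f['f']=200/np.tan(np.radians(f['fov_y'])/2); return f
def pts(f):
    v,u=np.mgrid[0:400,0:640]; z=f['depth']
    P=np.stack([(u-f['cx'])/f['f']*z,(v-f['cy'])/f['f']*z,z],-1)
    W=(P-f['t'])@f['R']; W[z<=0]=np.nan; return W
def ray(f,u,v,h):
    d=np.array([(u-f['cx'])/f['f'],(v-f['cy'])/f['f'],1])@f['R']; o=-f['R'].T@f['t']
    return o+d*(h-o[2])/d[2]
def proj(f,X):
    c=f['R']@np.array(X)+f['t']; return c[:2]/c[2]*f['f']+[f['cx'],f['cy']]
def save(n,f,box=None,s=1):
    im=f['color'][:,:,::-1]
    if box: a,b,c,d=box; im=im[b:d,a:c]
    cv2.imwrite('pics/'+n,cv2.resize(im,None,fx=s,fy=s,interpolation=cv2.INTER_CUBIC))
E
python3 - <<'E'
from h import *
ims=[]
for n in('top','side'):
    f=cam(n); ims.append(f['color'][:,:,::-1]); np.savez(n+'.npz',**f)
    print(n,f['f'],f['cx'],f['cy'],-f['R'].T@f['t'],f['R'].round(3).tolist())
cv2.imwrite('pics/a.png',cv2.resize(np.vstack(ims),(480*1,600)))
save('top.png',dict(color=ims[0][:,:,::-1]),s=1.25);save('side.png',dict(color=ims[1][:,:,::-1]),s=1.25)
print(bot.observe())
E
```

```text
top 434.06666569195863 320.5533669406776 199.55218942204266 [0.39793168 0.02134745 1.24262847] [[0.014, -0.999, 0.037], [-0.988, -0.019, -0.151], [0.151, -0.034, -0.988]]
side 482.86137673603764 321.9044750030794 200.02434772422026 [ 0.51842642 -1.12935305  1.14824301] [[1.0, -0.02, 0.019], [0.001, -0.665, -0.747], [0.027, 0.747, -0.665]]
{'clock': 0.1, 'qpos': array([-1.24519851,  0.52196621, -0.03633696,  1.59992012,  0.0211768 ,
        1.02112408, -0.11280524]), 'qd': array([-0.0018694 , -0.00180372, -0.00084133, -0.0007274 ,  0.00077254,
       -0.00095127, -0.00181353]), 'joint_efforts': array([ 4.05907238e-03, -9.28477764e+01,  1.98430136e+00, -3.70528936e+01,
        1.81363063e-02,  5.20391899e-03,  3.93523430e-05]), 'position': array([0.24087659, 0.57641464, 0.24778687]), 'tool_rot': array([3.14154460e+00, 1.03280695e-03, 1.17497785e+00]), 'force': array([0.24153392, 0.14218899, 0.16907223]), 'moment': array([-0.04449376,  0.06834983,  0.00183353]), 'grip_width': 0.08545445542325676}
```

View pics/top.png

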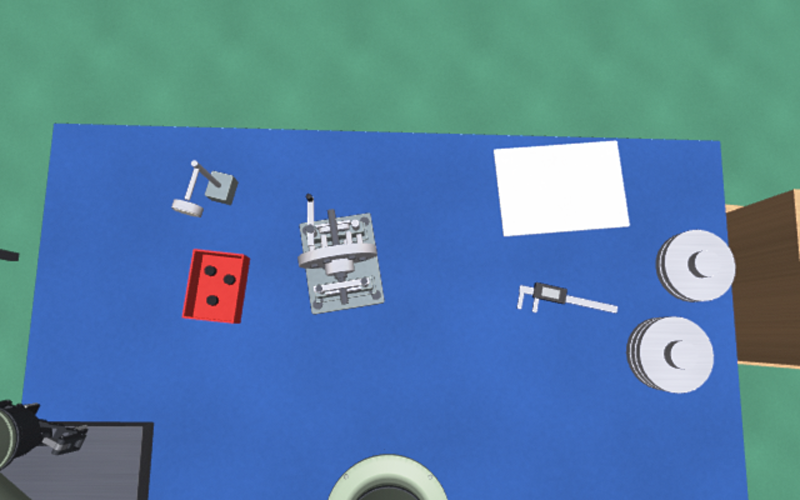

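View pics/side.png

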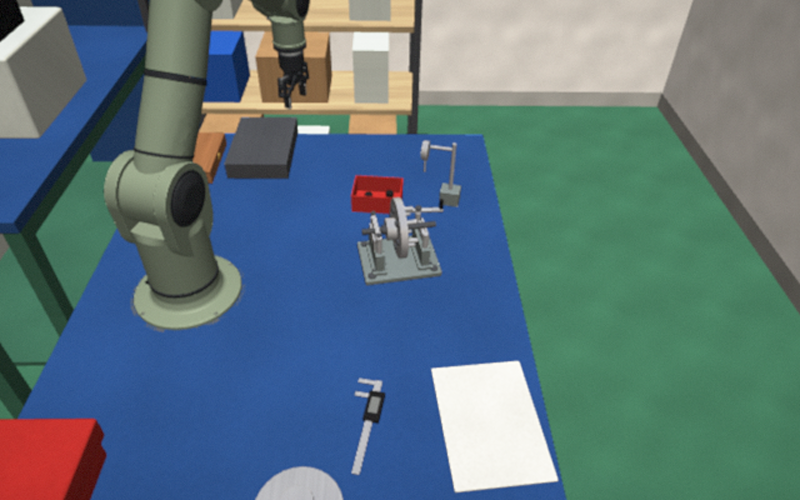

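The top view shows the stand at about (342,262), the disc as a bar at (338,252) and the black knob at (309,198), all in picture pixels (divide by 1.25 for raw). In the side view the stand is at (400,245), the disc at (400,228) and the knob at (441,204). Next I measure these from the raw frames and take close crops.

```bash
python3 - <<'E'
from h import *
T={n:dict(np.load(n+'.npz')) for n in('top','side')}
a=T['top'];b=T['side'];W=pts(a);V=pts(b)
def crop(f,x0,y0,w,h,s): return cv2.resize(f['color'][y0:y0+h,x0:x0+w,::-1],None,fx=s,fy=s,interpolation=cv2.INTER_CUBIC)
cv2.imwrite('pics/c.png',np.hstack([crop(a,225,145,95,115,4),crop(b,275,150,95,115,4)]))
# base top: z 13..24mm, in stand region
for n,f,w in(('top',a,W),('side',b,V)):
    R=(w[...,0]>.5)&(w[...,0]<.95)&(w[...,1]>-.12)&(w[...,1]<.25)
    col=f['color'].astype(int); grey=(abs(col[...,0]-col[...,2])<40)
    m=R&(w[...,2]>.010)&(w[...,2]<.026)&grey
    r=cv2.minAreaRect(w[m][:,:2].astype(np.float32)*1000); print(n,'base',m.sum(),r, np.median(w[m][:,2]))
    m=R&(w[...,2]>.175); p=w[m]; print(' disc top',m.sum(),p.mean(0),p[:,2].max())
    if len(p)>5:
        c=p[:,:2]-p[:,:2].mean(0);u,s,vt=np.linalg.svd(c,full_matrices=False);print(vt[0],np.degrees(np.arctan2(vt[0][1],vt[0][0])))
    m=R&(w[...,2]>.12)&(col.max(-1)<45); p=w[m]; v,u=np.where(m); print(' knob',m.sum(),p.mean(0) if len(p) else'',p.max(0) if len(p) else '',list(zip(u,v))[:40])
E
```

```text
top base 981 ((571.56494140625, 117.11796569824219), (173.2982940673828, 163.72201538085938), 10.201342582702637) 0.018620345167288364
 disc top 457 [0.55253565 0.11336083 0.1928778 ] 0.20774358305127016
[-0.18247181  0.98321109] 100.51376886554617
 knob 6 [0.66386243 0.17003461 0.16105977] [0.66536674 0.17263523 0.16905159] [(np.int64(248), np.int64(158)), (np.int64(247), np.int64(159)), (np.int64(248), np.int64(159)), (np.int64(249), np.int64(159)), (np.int64(247), np.int64(160)), (np.int64(248), np.int64(160))]
side base 853 ((582.0620727539062, 106.71831512451172), (164.14898681640625, 173.21224975585938), 2.0420379638671875) 0.017927147325581864
 disc top 180 [0.55198249 0.09546987 0.19128069] 0.20520458187424384
[ 0.21147446 -0.97738352] -77.79122670074378
 knob 11 [0.66635186 0.16790021 0.16164848] [0.66850299 0.17198496 0.17393804] [(np.int64(353), np.int64(160)), (np.int64(352), np.int64(161)), (np.int64(353), np.int64(161)), (np.int64(352), np.int64(162)), (np.int64(353), np.int64(162)), (np.int64(352), np.int64(163)), (np.int64(353), np.int64(163)), (np.int64(352), np.int64(164)), (np.int64(353), np.int64(164)), (np.int64(352), np.int64(165)), (np.int64(353), np.int64(165))]
```

View pics/c.png

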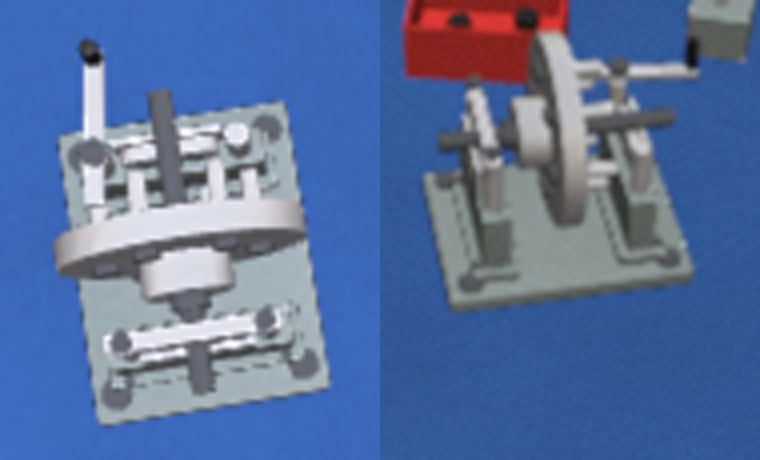

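The left half of the crop (top view) shows the base corners at (60,133), (285,102), (328,385) and (98,424), with the knob top at (88,46). The keeper lies along stand +x and is almost fully open. The right half (side view) shows base corners at (425,175), (453,308) and (692,278), with the knob top at (693,42).

```bash
cat >> h.py <<'E'
def tri(fa,pa,fb,pb):
    A=[];B=[]
    for f,p in((fa,pa),(fb,pb)):
        o=-f['R'].T@f['t'];d=np.array([(p[0]-f['cx'])/f['f'],(p[1]-f['cy'])/f['f'],1])@f['R'];d/=np.linalg.norm(d)
        M=np.eye(3)-np.outer(d,d);A.append(M);B.append(M@o)
    return np.linalg.lstsq(np.vstack(A),np.hstack(B),rcond=None)[0]
E
python3 - <<'E'
from h import *
T={n:dict(np.load(n+'.npz')) for n in('top','side')}
a=T['top'];b=T['side']
tp=lambda u,v:(225+(u-1.5)/4,145+(v-1.5)/4); sp=lambda u,v:(275+(u-381.5)/4,150+(v-1.5)/4)
# stand corners order (+x+y),(+x-y),(-x-y),(-x+y)
L=np.array([[105,82.5],[105,-82.5],[-105,-82.5],[-105,82.5]])/1000
def fit(P,Q):
    pc=P.mean(0);qc=Q.mean(0);H=(P-pc).T@(Q-qc);th=np.arctan2(H[0,1]-H[1,0],H[0,0]+H[1,1])
    R=np.array([[np.cos(th),-np.sin(th)],[np.sin(th),np.cos(th)]]);t=qc-R@pc
    print(np.degrees(th),t,'res mm',(1000*(P@R.T+t-Q)).round(1).tolist());return R,t
Qt=np.array([ray(a,*tp(*p),.018)[:2] for p in((60,133),(285,102),(328,385),(98,424))]);fit(L,Qt)
Qs=np.array([ray(b,*sp(*p),.018)[:2] for p in((692,278),(453,308),(425,175))]);fit(L[1:],Qs)
R,t=fit(np.vstack([L,L[1:]]),np.vstack([Qt,Qs]))
print('base corner z',tri(a,tp(328,385),b,sp(453,308)),tri(a,tp(285,102),b,sp(692,278)))
k=tri(a,tp(88,46),b,sp(693,40));print('knob top',k,'stand',(k[:2]-t)@R)
kp=R@[.062,.046]+t;d=R.T@(k[:2]-kp);print('knob rel pivot',d,np.hypot(*d),np.degrees(np.arctan2(d[1],d[0])))
r=t;W=pts(a);V=pts(b)
for n,w in(('t',W),('s',V)):
    q=(w[...,:2]-t)@R; m=(abs(q[...,1])<.085)&(abs(q[...,0])<.03)&(w[...,2]>.17)&(w[...,2]<.23);p=q[m];z=w[...,2][m]
    print(n,'disc stand x range',np.percentile(p[:,0],[2,50,98]),'y',np.percentile(p[:,1],[2,50,98]),np.percentile(z,[50,90,98]))
for nm,l in(('rotor/rim',(0,0)),('pivot',(.062,.046))): print(nm,R@l+t)
for n,f in T.items(): print(n,[ (nm,proj(f,[*(R@l[:2]+t),l[2]]).round(1)) for nm,l in(('rimtop',(0,0,.202)),('knob0',(.124,.046,.170)))])
E
```

```text
9.759590642310942 [0.55459035 0.11348823] res mm [[0.4, 1.7], [2.2, -0.9], [-2.1, -1.8], [-0.5, 1.0]]
9.084939713126778 [0.55371022 0.10806626] res mm [[3.5, 0.1], [-3.3, 2.5], [-0.2, -2.6]]
9.58533919518081 [0.55409033 0.1112771 ] res mm [[0.2, -0.8], [1.5, -3.5], [-2.9, -3.8], [-0.8, -0.8], [4.4, 4.3], [-2.0, 5.0], [-0.4, -0.4]]
base corner z [0.46681736 0.01607573 0.00959369] [0.66962635 0.05092452 0.01099264]
knob top [0.66798542 0.17173808 0.17212169] stand [0.12237271 0.04065145]
knob rel pivot [ 0.06037271 -0.00534855] 0.060609166122696435 -5.062737854991654
t disc stand x range [-0.01141946 -0.00146942  0.02175547] y [-0.05789676  0.00586401  0.06279902] [0.19319408 0.20184742 0.20420425]
s disc stand x range [-0.01484988 -0.00482625  0.02053669] y [-0.06154734 -0.01743263  0.04638104] [0.19088727 0.2014767  0.20345145]
rotor/rim [0.55409033 0.1112771 ]
pivot [0.60756497 0.1669589 ]
top [('rimtop', array([268.3, 199.9])), ('knob0', array([244.6, 156.4]))]
side [('rimtop', array([319.7, 163.3])), ('knob0', array([353.2, 159.1]))]
```

```bash
cat > p.py <<'E'
from h import *
from scipy.spatial.transform import Rotation as Ro
S=np.array([.5541,.1112]);TH=np.radians(9.7)
def st(x,y,z): return np.array([S[0]+x*np.cos(TH)-y*np.sin(TH),S[1]+x*np.sin(TH)+y*np.cos(TH),z])
def plan(wps,step=48,ang=8.4):
    """wps: (xyz world m, yaw deg); prints rows in tool axes, rounded"""
    o=bot.observe();p=o['position'];R=Ro.from_euler('xyz',o['tool_rot']);rows=[]
    for x,yaw in wps:
        G=Ro.from_euler('xyz',[np.pi,0,np.radians(yaw)])
        dv=R.inv()*G;n=int(max(1,np.ceil(np.linalg.norm(x-p)*1000/step),np.ceil(np.degrees(dv.magnitude())/ang)))
        for i in range(n):
            q=(x-p)/(n-i);r=(R.inv()*G).as_rotvec()/(n-i)
            rows.append([*R.inv().apply(q*1000).round(1),*np.degrees(r).round(2)])
            p=p+q;R=R*Ro.from_rotvec(r)
    for i in range(0,len(rows),8): print([[float(v) for v in r] for r in rows[i:i+8]])
def stat():
    o=bot.observe();p=o['position'];c,s=np.cos(TH),np.sin(TH);d=p[:2]-S
    print('t',o['clock'],'stand xyz mm',(1000*np.array([d@[c,s],d@[-s,c],p[2]])).round(1),'rpy',np.degrees(o['tool_rot']).round(1),'F',o['force'].round(1),'w',round(o['grip_width']*1000,1),'q7',o['qpos'][6].round(2))
E
python3 - <<'E'
from p import *
T=dict(np.load('top.npz'));W=pts(T)
m=(W[...,2]>.1)&(W[...,1]>.22)&(W[...,0]>.5)&(W[...,0]<.9);p=W[m];print('gauge',p.min(0),p.max(0))
k=np.array([.667,.171])
plan([(np.array([.47,.17,.31]),99.7),(np.array([*k,.26]),99.7)])
E
```

```text
gauge [0.62186992 0.37994521 0.10038681] [0.72477345 0.43664004 0.21691802]
[[-28.7, 36.8, -6.2, -0.0, 0.01, -3.24], [-30.7, 35.1, -6.2, -0.0, 0.01, -3.24], [-32.6, 33.3, -6.2, -0.0, 0.01, -3.24], [-34.5, 31.4, -6.2, -0.0, 0.01, -3.24], [-36.2, 29.4, -6.2, -0.0, 0.01, -3.24], [-37.8, 27.4, -6.2, -0.0, 0.01, -3.24], [-39.3, 25.2, -6.2, -0.0, 0.01, -3.24], [-40.6, 22.9, -6.2, -0.0, 0.01, -3.24]]
[[-41.9, 20.6, -6.2, -0.0, 0.01, -3.24], [-43.0, 18.2, -6.2, -0.0, 0.01, -3.24], [-6.4, 38.9, 10.0, 0.0, -0.0, -0.0], [-6.4, 38.9, 10.0, 0.0, -0.0, -0.0], [-6.4, 38.9, 10.0, 0.0, -0.0, -0.0], [-6.4, 38.9, 10.0, 0.0, -0.0, -0.0], [-6.4, 38.9, 10.0, 0.0, -0.0, -0.0]]
```

arm_command([
  [-29, 37, -6, 0, 0, -3.3],
  [-31, 35, -6, 0, 0, -3.3],
  [-33, 33, -6, 0, 0, -3.3],
  [-34, 31, -6, 0, 0, -3.3],
  [-36, 29, -6, 0, 0, -3.3],
  [-38, 27, -6, 0, 0, -3.3],
  [-39, 25, -6, 0, 0, -3.3],
  [-40, 23, -6, 0, 0, -3.3],
], grip=50)

```text
clock: 0.9
position: [0.4272, 0.2464, 0.2941]
tool_rot: [-3.137, 0.004, 1.663]
force: [-0.0, 0.3, -0.1]
grip_width: 0.0426
```

```bash
python3 - <<'E'
from p import *
stat();plan([(np.array([.47,.17,.31]),99.7),(np.array([.667,.171,.26]),99.7)])
E
```

```text
t 0.9 stand xyz mm [-102.3  154.7  294.1] rpy [-179.7    0.2   95.3] F [-0.   0.3 -0.1] w 42.6 q7 1.01
[[-40.0, 17.7, -7.9, -0.14, 0.1, -2.2], [-40.7, 16.2, -7.9, -0.14, 0.1, -2.2], [-6.4, 38.9, 10.0, 0.0, -0.0, 0.0], [-6.4, 38.9, 10.0, 0.0, -0.0, 0.0], [-6.4, 38.9, 10.0, 0.0, -0.0, 0.0], [-6.4, 38.9, 10.0, 0.0, -0.0, 0.0], [-6.4, 38.9, 10.0, 0.0, -0.0, 0.0]]
```

arm_command([
  [-40, 18, -8, 0, 0, -2.2],
  [-41, 16, -8, 0, 0, -2.2],
  [-6, 39, 10, 0, 0, 0],
  [-6, 39, 10, 0, 0, 0],
  [-6, 39, 10, 0, 0, 0],
  [-6, 39, 10, 0, 0, 0],
  [-6, 39, 10, 0, 0, 0],
])

```text
clock: 1.6
position: [0.6756, 0.1611, 0.2614]
tool_rot: [-3.14, 0.004, 1.738]
force: [0.1, 1.4, 1.4]
grip_width: 0.0425
```

```bash
python3 - <<'E'
from p import *
stat();plan([(np.array([.667,.171,.215]),99.7),(np.array([.667,.171,.168]),99.7)])
f=cam('top');g=cam('side')
c=lambda f,x0,y0,w,h,s: cv2.resize(f['color'][y0:y0+h,x0:x0+w,::-1],None,fx=s,fy=s,interpolation=cv2.INTER_CUBIC)
cv2.imwrite('pics/d.png',np.hstack([c(f,205,115,130,145,3),c(g,285,90,130,145,3)]))
E
```

```text
t 1.6 stand xyz mm [128.1  28.7 261.4] rpy [-179.9    0.2   99.6] F [0.1 1.4 1.4] w 42.5 q7 1.44
[[5.7, -3.4, 23.2, -0.05, 0.11, -0.06], [5.7, -3.4, 23.2, -0.05, 0.11, -0.06], [-0.0, -0.0, 47.0, 0.0, -0.0, -0.0]]
```

View pics/d.png

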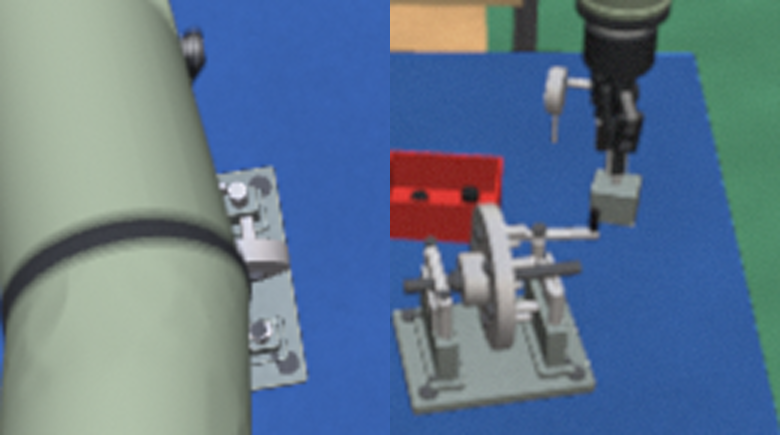

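The top view is blocked by the arm. The side view shows the fingers at (618,165), above and slightly past the knob at (595,218), which fits the measured overshoot. I'll correct, go down and close.

arm_command([
  [6, -3.5, 23, 0, 0.1, 0],
  [6, -3.5, 23, 0, 0.1, 0],
  [0, 0, 25, 0, 0, 0],
  [0, 0, 20, 0, 0, 0],
  [0, 0, 0, 0, 0, 0],
])

```text
clock: 2.2
position: [0.6659, 0.1706, 0.1621]
tool_rot: [-3.134, 0.002, 1.736]
force: [0.1, -0.8, -0.2]
grip_width: 0.0427
```

```bash
python3 - <<'E'
from p import *
stat()
g=cam('side');c=lambda f,x0,y0,w,h,s: cv2.resize(f['color'][y0:y0+h,x0:x0+w,::-1],None,fx=s,fy=s,interpolation=cv2.INTER_CUBIC)
cv2.imwrite('pics/e.png',c(g,300,100,100,90,6))
E
```

```text
t 2.2 stand xyz mm [120.2  39.7 162.1] rpy [-1.795e+02  1.000e-01  9.950e+01] F [ 0.1 -0.8 -0.2] w 42.7 q7 1.42
```

View pics/e.png

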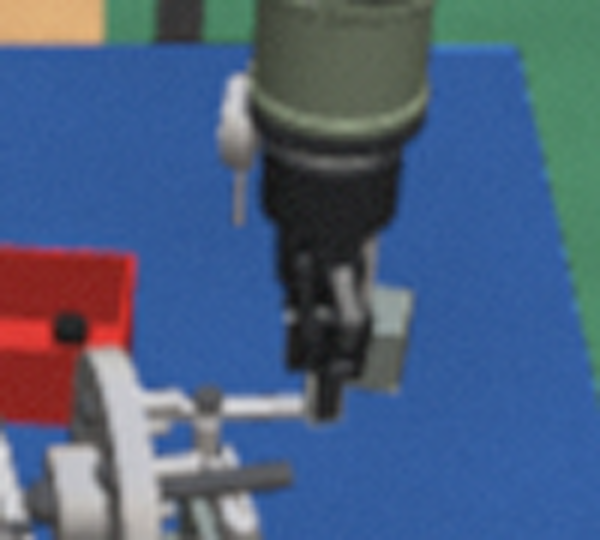

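The picture shows the fingers around the keeper's end at (325,400), where the knob is. I'll raise 7 mm to clear the pedestal and close gently.

arm_command([
  [0, 0, -7, 0, 0, 0],
  [0, 0, 0, 0, 0, 0],
  [0, 0, 0, 0, 0, 0],
  [0, 0, 0, 0, 0, 0],
], grip=0, grip_force=20)

```text
clock: 2.65
position: [0.667, 0.1708, 0.1744]
tool_rot: [-3.138, 0.001, 1.736]
force: [2.5, 2.1, -13.3]
grip_width: 0.0107
```

```bash
python3 - <<'E'
from p import *
stat()
# arc rows: knob about pivot (62,46), r 62, tool not turning; start from measured knob
o=bot.observe();p=o['position'];c,s=np.cos(TH),np.sin(TH);d=p[:2]-S;k=1000*np.array([d@[c,s],d@[-s,c]])
a0=np.arctan2(46-k[1],62);a=np.linspace(a0,np.radians(94),17);P=np.c_[62+62*np.cos(a),46-62*np.sin(a)]
D=np.diff(P,axis=0);print(np.degrees(a0));print([[round(y,1),round(x,1)] for x,y in D])
E
```

```text
t 2.65 stand xyz mm [121.3  39.8 174.4] rpy [-1.798e+02  1.000e-01  9.950e+01] F [  2.5   2.1 -13.3] w 10.7 q7 1.42
5.749288808522858
[[np.float64(-5.9), np.float64(-0.9)], [np.float64(-5.8), np.float64(-1.4)], [np.float64(-5.6), np.float64(-2.0)], [np.float64(-5.4), np.float64(-2.5)], [np.float64(-5.1), np.float64(-3.0)], [np.float64(-4.8), np.float64(-3.5)], [np.float64(-4.5), np.float64(-4.0)], [np.float64(-4.1), np.float64(-4.4)], [np.float64(-3.6), np.float64(-4.7)], [np.float64(-3.1), np.float64(-5.1)], [np.float64(-2.6), np.float64(-5.3)], [np.float64(-2.1), np.float64(-5.6)], [np.float64(-1.6), np.float64(-5.8)], [np.float64(-1.0), np.float64(-5.9)], [np.float64(-0.4), np.float64(-5.9)], [np.float64(0.1), np.float64(-6.0)]]
```

arm_command([
  [-6, -1, 3, 0, 0, 0],
  [-6, -1.5, 0, 0, 0, 0],
  [-5.5, -2, 0, 0, 0, 0],
  [-5.5, -2.5, 0, 0, 0, 0],
  [-5, -3, 0, 0, 0, 0],
  [-5, -3.5, 0, 0, 0, 0],
])

```text
clock: 3.25
position: [0.6596, 0.1362, 0.1734]
tool_rot: [3.141, -0.002, 1.737]
force: [-0.9, 6.1, -3.4]
grip_width: 0.0108
```

```bash
cat >> p.py <<'E'
def arc(end,n):
    stat();o=bot.observe();p=o['position'];c,s=np.cos(TH),np.sin(TH);d=p[:2]-S;k=1000*np.array([d@[c,s],d@[-s,c]])
    a0=np.arctan2(46-k[1],k[0]-62);a=np.linspace(a0,np.radians(end),n+1);P=np.c_[62+62*np.cos(a),46-62*np.sin(a)];P[0]=k
    print(np.degrees(a0),np.hypot(*(k-[62,46])));print([[round(float(y),1),round(float(x),1)] for x,y in np.diff(P,axis=0)])
E
python3 -c "
from p import *
arc(94,9)"
```

```text
t 3.25 stand xyz mm [108.3   6.9 173.4] rpy [ 1.80e+02 -1.00e-01  9.95e+01] F [-0.9  6.1 -3.4] w 10.8 q7 1.47
40.22741572208809 60.58269648232116
[[-5.6, -3.3], [-4.2, -4.9], [-3.7, -5.3], [-3.1, -5.7], [-2.5, -6.0], [-1.9, -6.2], [-1.2, -6.3], [-0.6, -6.4], [0.1, -6.5]]
```

arm_command([
  [-4.5, -4, 0, 0, 0, 0],
  [-4, -5, 0, 0, 0, 0],
  [-3.5, -5.5, 0, 0, 0, 0],
  [-3, -6, 0, 0, 0, 0],
  [-2.5, -6, 0, 0, 0, 0],
  [-2, -6, 0, 0, 0, 0],
])

```text
clock: 3.85
position: [0.6279, 0.1113, 0.1733]
tool_rot: [3.141, -0.005, 1.738]
force: [0.4, 11.0, -6.1]
grip_width: 0.0109
```

```bash
python3 -c "
from p import *
arc(94,4)"
```

```text
t 3.85 stand xyz mm [ 72.8 -12.3 173.3] rpy [180.   -0.3  99.6] F [ 0.4 11.  -6.1] w 10.9 q7 1.49
79.49091446139528 59.295984191752765
[[-3.3, -3.4], [-0.3, -3.9], [-0.1, -3.9], [0.1, -3.9]]
```

arm_command([
  [0, -6, 0, 0, 0, 0],
  [0, -6, 0, 0, 0, 0],
  [0, -4, 0, 0, 0, 0],
])

```text
clock: 4.15
position: [0.6158, 0.1094, 0.1752]
tool_rot: [3.128, -0.005, 1.739]
force: [20.0, 6.6, -17.2]
grip_width: 0.0107
```

```bash
python3 -c "
from p import *
arc(94,4)"
```

```text
t 4.15 stand xyz mm [ 60.5 -12.2 175.2] rpy [179.2  -0.3  99.6] F [ 20.    6.6 -17.2] w 10.7 q7 1.49
91.49515292086343 58.206274776989666
[[-3.8, -0.8], [0.0, -0.7], [0.0, -0.7], [0.0, -0.7]]
```

The tool stopped at the keeper's end stop, with a 20 N push along x. I'll release, rise and check.

arm_command([
  [0, 0, 0, 0, 0, 0],
  [0, 0, 0, 0, 0, 0],
  [0, 0, -40, 0, 0, 0],
  [0, 0, -45, 0, 0, 0],
], grip=45)

```text
clock: 4.55
position: [0.6117, 0.1063, 0.2578]
tool_rot: [3.136, -0.003, 1.739]
force: [0.5, 0.2, 0.9]
grip_width: 0.0385
```

```bash
sed -i 's/S=np.array(.*;TH/S=np.array([.5540,.1135]);TH/' p.py; python3 - <<'E'
from p import *
stat()
plan([(st(-.0,0,.265),9.7)])
g=cam('side');f=cam('top')
c=lambda f,x0,y0,w,h,s: cv2.resize(f['color'][y0:y0+h,x0:x0+w,::-1],None,fx=s,fy=s,interpolation=cv2.INTER_CUBIC)
cv2.imwrite('pics/f.png',np.hstack([c(g,280,130,95,100,4),c(f,225,145,95,100,4)]))
E
```

```text
t 4.55 stand xyz mm [ 55.6 -16.8 257.8] rpy [ 1.797e+02 -1.000e-01  9.960e+01] F [0.5 0.2 0.9] w 38.5 q7 1.49
[[1.5, -5.1, -0.7, 0.01, -0.03, 8.17], [0.8, -5.2, -0.7, 0.01, -0.03, 8.17], [0.0, -5.3, -0.7, 0.01, -0.03, 8.17], [-0.7, -5.2, -0.7, 0.01, -0.03, 8.17], [-1.5, -5.1, -0.7, 0.01, -0.03, 8.17], [-2.2, -4.8, -0.7, 0.01, -0.03, 8.17], [-2.8, -4.5, -0.7, 0.01, -0.03, 8.17], [-3.4, -4.0, -0.7, 0.01, -0.03, 8.17]]
[[-4.0, -3.5, -0.7, 0.01, -0.03, 8.17], [-4.4, -2.9, -0.7, 0.01, -0.03, 8.17], [-4.8, -2.2, -0.7, 0.01, -0.03, 8.17]]
```

View pics/f.png

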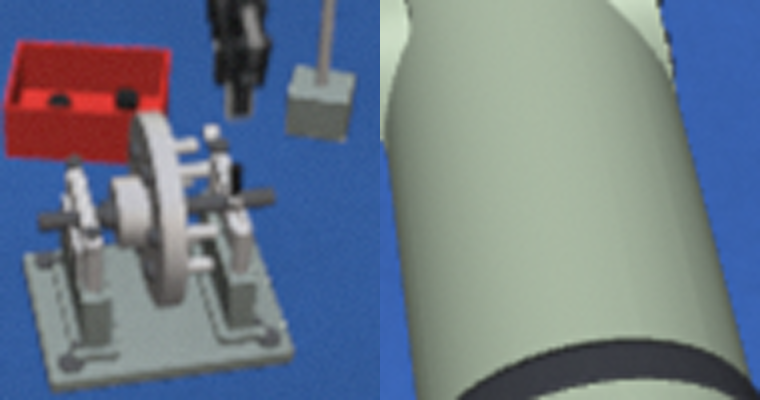

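The side crop shows the knob now across the arbor at (237,180), with the arm clear above. I'll compare that spot with the secured position while planning the move to the rim.

arm_command([
  [1.5, -5, -1, 0, 0, 8.2],
  [1, -5, -1, 0, 0, 8.2],
  [0, -5, -1, 0, 0, 8.2],
  [-1, -5, -1, 0, 0, 8.2],
  [-1.5, -5, -1, 0, 0, 8.2],
  [-2, -5, -1, 0, 0, 8.2],
  [-3, -4.5, -1, 0, 0, 8.2],
  [-3.5, -4, 0, 0, 0, 8.2],
])

```text
clock: 5.45
position: [0.5704, 0.1084, 0.2709]
tool_rot: [3.137, -0.014, 0.547]
force: [-0.3, 0.7, 0.1]
grip_width: 0.0384
```

```bash
python3 - <<'E'
from p import *
stat()
g=cam('side');b=dict(np.load('side.npz'))
for a in(0,8,16): 
    q=np.radians(90-a);print('knob mid at',90-a,proj(g,st(.062+.062*np.cos(q),.046-.062*np.sin(q),.155)))
W=pts(g);m=np.zeros((400,640),bool);m[160:190,325:355]=1;m&=g['color'].max(-1)<45
v,u=np.where(m);print('black px centroid',u.mean(),v.mean(),len(u),v.min(),v.max())
print('rim check',proj(g,st(0,0,.202)))
plan([(st(0,0,.245),9.7),(st(0,0,.2),9.7)])
E
```

```text
t 5.45 stand xyz mm [ 15.3  -7.8 270.9] rpy [179.8  -0.8  31.4] F [-0.3  0.7  0.1] w 38.4 q7 0.41
knob mid at 90 [338.90790204 175.34350302]
knob mid at 82 [341.42988531 174.95848839]
knob mid at 74 [343.81624637 174.35582585]
black px centroid 338.5 174.5 12 172 177
rim check [319.69448198 162.89316559]
[[-3.8, -4.1, 8.5, 0.02, -0.26, 7.03], [-4.2, -3.6, 8.5, 0.02, -0.26, 7.03], [-4.6, -3.1, 8.6, 0.02, -0.26, 7.03], [-0.0, -0.0, 45.0, 0.0, -0.0, 0.0]]
```

The knob matches the fully secured position (338.5,174.5 measured, 338.9,175.3 predicted). Next I go to the rim.

arm_command([
  [-4, -4, 8, 0, -0.3, 7],
  [-4, -4, 8, 0, -0.3, 7],
  [-4, -3, 8, 0, -0.2, 7],
  [0, 0, 0, 0, 0, 0],
], grip=60)

```text
clock: 5.9
position: [0.5537, 0.1128, 0.2461]
tool_rot: [3.139, 0.001, 0.168]
force: [-0.4, 0.4, 0.3]
grip_width: 0.0517
```

```bash
python3 - <<'E'
from p import *
stat();plan([(st(0,0,.2),9.7)],step=25)
g=cam('side')
c=lambda f,x0,y0,w,h,s: cv2.resize(f['color'][y0:y0+h,x0:x0+w,::-1],None,fx=s,fy=s,interpolation=cv2.INTER_CUBIC)
cv2.imwrite('pics/g.png',c(g,280,110,95,100,5))
E
```

```text
t 5.9 stand xyz mm [ -0.4  -0.6 246.1] rpy [179.9   0.    9.6] F [-0.4  0.4  0.3] w 51.7 q7 0.06
[[0.2, -0.3, 23.0, 0.07, 0.03, -0.03], [0.2, -0.3, 23.0, 0.07, 0.03, -0.03]]
```

View pics/g.png

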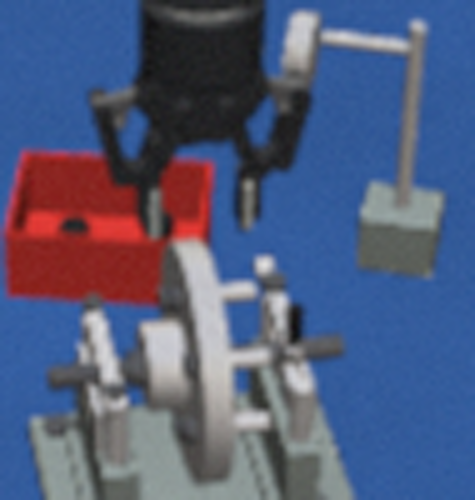

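The jaws straddle the rim: tips at (155,235) and (248,225), rim top at about (192,250). I'll descend and pinch.

arm_command([
  [0, 0, 23, 0, 0, 0],
  [0, 0, 21, 0, 0, 0],
  [0, 0, 0, 0, 0, 0],
])

```text
clock: 6.25
position: [0.5559, 0.1122, 0.2034]
tool_rot: [3.139, -0.003, 0.189]
force: [0.3, 0.7, 1.0]
grip_width: 0.0513
```

arm_command([
  [0, 0, 0, 0, 0, 0],
  [0, 0, 0, 0, 0, 0],
  [0, 0, 0, 0, 0, 0],
  [0, 0, 0, 0, 0, 0],
], grip=0, grip_force=25)

```text
clock: 6.65
position: [0.5545, 0.1111, 0.2053]
tool_rot: [3.14, 0.001, 0.195]
force: [10.1, 2.5, -23.3]
grip_width: 0.0194
```

```bash
python3 - <<'E'
from p import *
stat()
g=cam('side');f=cam('top')
c=lambda f,x0,y0,w,h,s: cv2.resize(f['color'][y0:y0+h,x0:x0+w,::-1],None,fx=s,fy=s,interpolation=cv2.INTER_CUBIC)
cv2.imwrite('pics/h.png',c(g,280,110,95,100,5))
E
```

```text
t 6.65 stand xyz mm [ 1.000e-01 -2.400e+00  2.053e+02] rpy [179.9   0.   11.2] F [ 10.1   2.5 -23.3] w 19.4 q7 0.11
```

View pics/h.png

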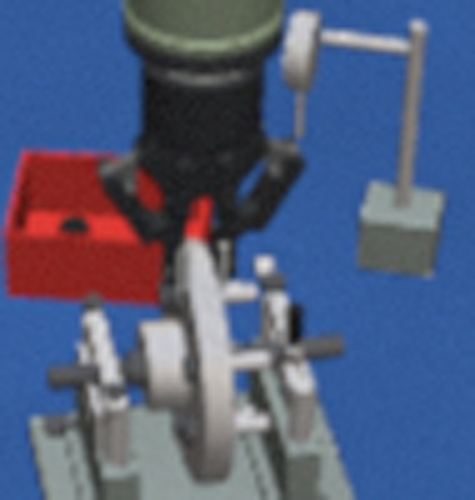

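The rim is pinched, opening 19.4 mm. Now the spin: a quick arc toward stand −y, with the jaws opened while still moving.

arm_command([
  [0, 12, 2, 0, 0, 0],
  [0, 17, 5, 0, 0, 0],
  [0, 20, 10, 0, 0, 0],
])

```text
clock: 7.05
position: [0.5629, 0.0658, 0.1904]
tool_rot: [-3.139, 0.002, 0.202]
force: [-4.5, 8.4, -9.3]
grip_width: 0.019
```

arm_command([
  [0, 17, 11, 0, 0, 0],
  [0, 8, 5, 0, 0, 0],
  [0, 0, -20, 0, 0, 0],
  [0, 0, -50, 0, 0, 0],
  [0, -20, -40, 0, 0, 0],
], grip=60)

```text
clock: 7.55
position: [0.5644, 0.0547, 0.2856]
tool_rot: [-3.141, 0.006, 0.198]
force: [0.9, -0.0, -0.0]
grip_width: 0.0514
```

```bash
python3 - <<'E'
from p import *
stat()
g=cam('side')
c=lambda f,x0,y0,w,h,s: cv2.resize(f['color'][y0:y0+h,x0:x0+w,::-1],None,fx=s,fy=s,interpolation=cv2.INTER_CUBIC)
cv2.imwrite('pics/i0.png',c(g,280,110,95,100,5))
# motion: frame differences of pins region
f0=g['color'].astype(int)[140:215,285:350]
for i in range(6):
    f1=cam('side')['color'].astype(int)[140:215,285:350];print(round(bot.observe()['clock'],2),abs(f1-f0).max(-1).__gt__(40).sum());f0=f1
plan([(st(0,0,.27),9.7)])
E
```

```text
t 7.55 stand xyz mm [  0.3 -59.7 285.6] rpy [-180.     0.3   11.4] F [ 0.9 -0.  -0. ] w 51.4 q7 0.18
7.65 202
7.7 81
7.75 102
7.8 70
7.85 42
7.9 39
[[1.1, -28.7, 6.0, -0.04, 0.25, 0.92], [0.6, -28.7, 6.0, -0.04, 0.25, 0.92]]
```

arm_command([
  [0, -29, 6, 0, 0, 1],
  [0, -29, 6, 0, 0, 0.9],
  [0, 0, 0, 0, 0, 0],
  [0, 0, 0, 0, 0, 0],
  [0, 0, 0, 0, 0, 0],
  [0, 0, 0, 0, 0, 0],
  [0, 0, 0, 0, 0, 0],
  [0, 0, 0, 0, 0, 0],
])

```text
clock: 8.7
position: [0.5517, 0.11, 0.266]
tool_rot: [3.139, 0.015, 0.161]
force: [0.7, 0.3, 0.7]
grip_width: 0.0515
```

arm_command([
  [0, 0, 0, 0, 0, 0],
  [0, 0, 0, 0, 0, 0],
  [0, 0, 0, 0, 0, 0],
  [0, 0, 0, 0, 0, 0],
  [0, 0, 0, 0, 0, 0],
  [0, 0, 0, 0, 0, 0],
  [0, 0, 0, 0, 0, 0],
  [0, 0, 0, 0, 0, 0],
])

```text
clock: 9.5
position: [0.5519, 0.1095, 0.2663]
tool_rot: [3.139, 0.014, 0.16]
force: [0.4, 0.1, 0.1]
grip_width: 0.0512
```

arm_command([
  [0, 0, 0, 0, 0, 0],
  [0, 0, 0, 0, 0, 0],
  [0, 0, 0, 0, 0, 0],
  [0, 0, 0, 0, 0, 0],
  [0, 0, 0, 0, 0, 0],
  [0, 0, 0, 0, 0, 0],
  [0, 0, 0, 0, 0, 0],
  [0, 0, 0, 0, 0, 0],
])

```text
clock: 10.3
position: [0.5519, 0.1095, 0.2663]
tool_rot: [3.139, 0.014, 0.16]
force: [-1.0, -0.3, -0.0]
grip_width: 0.0512
```

arm_command([
  [0, 0, 0, 0, 0, 0],
  [0, 0, 0, 0, 0, 0],
  [0, 0, 0, 0, 0, 0],
  [0, 0, 0, 0, 0, 0],
  [0, 0, 0, 0, 0, 0],
  [0, 0, 0, 0, 0, 0],
  [0, 0, 0, 0, 0, 0],
  [0, 0, 0, 0, 0, 0],
])

```text
clock: 11.1
position: [0.5519, 0.1094, 0.2663]
tool_rot: [3.139, 0.014, 0.16]
force: [-0.8, -0.1, 0.4]
grip_width: 0.0514
```

```bash
cat > w.py <<'E'
from p import *
import sys
stat();f0=None
for i in range(int(sys.argv[1])):
    f1=cv2.GaussianBlur(cam('side')['color'],(3,3),0).astype(int)[165:215,285:345]
    if f0 is None: ref=f1
    else: print(round(bot.observe()['clock'],2),(abs(f1-f0).max(-1)>25).sum(),(abs(f1-ref).max(-1)>25).sum(),end=' | ')
    f0=f1
E
python3 w.py 20
```

```text
t 11.1 stand xyz mm [ -2.8  -3.6 266.3] rpy [179.9   0.8   9.2] F [-0.8 -0.1  0.4] w 51.4 q7 0.05
11.2 0 0 | 11.25 0 0 | 11.3 0 0 | 11.35 0 0 | 11.4 0 0 | 11.45 0 0 | 11.5 0 0 | 11.55 0 0 | 11.6 0 0 | 11.65 0 0 | 11.7 0 0 | 11.75 0 0 | 11.8 0 0 | 11.85 0 0 | 11.9 0 0 | 11.95 0 0 | 12.0 0 0 | 12.05 0 0 | 12.1 0 0 |
```

The disc is already fully at rest: no pixel change over 1 s. The pins repeat every 60°, so a rare heavy-side-up hang can't be ruled out from this. There is time, so I'll spin once more and record the decaying swing about the rest angle.

arm_command([
  [3, -3, 22, 0, -0.5, 0],
  [0, 0, 22, 0, -0.4, 0],
  [0, 0, 20, 0, 0, 0],
  [0, 0, 0, 0, 0, 0],
])

```text
clock: 12.5
position: [0.5536, 0.1129, 0.2011]
tool_rot: [3.14, 0.028, 0.16]
force: [-1.0, -0.3, -0.6]
grip_width: 0.0517
```

arm_command([
  [0, 0, 0, 0, 0, 0],
  [0, 0, 0, 0, 0, 0],
  [0, 0, 0, 0, 0, 0],
  [0, 0, 0, 0, 0, 0],
], grip=0, grip_force=25)

```text
clock: 12.9
position: [0.5544, 0.1132, 0.2027]
tool_rot: [3.14, 0.026, 0.161]
force: [3.7, 1.4, -19.8]
grip_width: 0.0196
```

arm_command([
  [0, 13, 2, 0, 0, 0],
  [0, 20, 6, 0, 0, 0],
  [0, 24, 13, 0, 0, 0],
])

```text
clock: 13.2
position: [0.5637, 0.0611, 0.1843]
tool_rot: [-3.138, 0.023, 0.168]
force: [3.2, 14.6, -13.0]
grip_width: 0.0195
```

arm_command([
  [0, 18, 12, 0, 0, 0],
  [0, 6, 3, 0, 0, 0],
  [0, 0, -20, 0, 0, 0],
  [0, 0, -50, 0, 0, 0],
], grip=60)

```text
clock: 13.6
position: [0.567, 0.0337, 0.2369]
tool_rot: [-3.139, 0.031, 0.165]
force: [0.2, 0.5, -0.2]
grip_width: 0.0514
```

```bash
python3 - <<'E'
from p import *
stat();F=[];t=[]
for i in range(90):
    t.append(bot.observe()['clock']);F.append(cam('side')['color'][150:220,280:350].copy())
np.savez('swing.npz',F=F,t=t)
G=np.array([cv2.GaussianBlur(x,(3,3),0) for x in F]).astype(int)[:,15:]
d=[int((abs(x-G[-1]).max(-1)>25).sum()) for x in G];print(t[0],t[-1],d)
plan([(st(0,-.003,.265),9.7)])
E
```

```text
t 13.6 stand xyz mm [ -0.7 -80.9 236.9] rpy [-179.8    1.8    9.4] F [ 0.2  0.5 -0.2] w 51.4 q7 0.21
13.6 18.05 [190, 150, 181, 132, 0, 150, 188, 175, 138, 149, 156, 157, 159, 152, 139, 145, 175, 185, 169, 110, 0, 105, 146, 166, 159, 158, 154, 155, 155, 164, 166, 156, 127, 88, 0, 61, 131, 157, 181, 185, 188, 186, 189, 186, 186, 181, 162, 154, 134, 108, 61, 9, 0, 5, 26, 50, 54, 51, 49, 41, 30, 19, 13, 8, 5, 2, 0, 0, 0, 0, 0, 0, 0, 0, 0, 0, 0, 0, 0, 0, 0, 0, 0, 0, 0, 0, 0, 0, 0, 0]
[[-0.9, -39.0, -13.3, -0.09, 0.73, -0.12], [-0.7, -39.0, -13.3, -0.09, 0.73, -0.12]]
```

The swing record shows a clear decaying oscillation about the final angle. It passes through at about 13.8, 14.6, 15.3 and 16.2 s (half-period about 0.8 s), then stays still from 16.9 s on, so the heavy side is down. I'll return above the rim top, straighten the tilt and grip.

arm_command([
  [-1, -39, -13, 0, 0.8, 0],
  [-1, -39, -13, 0, 0.8, 0],
  [0, 0, 0, 0, 0, 0],
])

```text
clock: 18.4
position: [0.554, 0.1116, 0.2648]
tool_rot: [-3.139, -0.003, 0.162]
force: [-0.5, -0.6, -0.9]
grip_width: 0.0515
```

```bash
python3 - <<'E'
from p import *
stat();plan([(st(0,0,.225),9.7),(st(0,0,.201),9.7)],step=25)
E
```

```text
t 18.4 stand xyz mm [ -0.4  -1.8 264.8] rpy [-179.8   -0.2    9.3] F [-0.5 -0.6 -0.9] w 51.5 q7 0.05
[[0.1, -0.9, 19.9, -0.07, -0.08, -0.21], [0.1, -0.9, 19.9, -0.07, -0.08, -0.21], [-0.0, -0.0, 24.0, -0.0, -0.0, -0.0]]
```

arm_command([
  [0, -1, 20, 0, 0, 0],
  [0, -1, 20, 0, 0, 0],
  [0, 0, 22, 0, 0, 0],
  [0, 0, 0, 0, 0, 0],
  [0, 0, 0, 0, 0, 0],
])

```text
clock: 18.9
position: [0.5544, 0.1147, 0.2025]
tool_rot: [-3.139, -0.006, 0.165]
force: [-0.2, -0.3, -0.3]
grip_width: 0.0515
```

```bash
python3 - <<'E'
from p import *
stat();g=cam('side')['color'];np.save('pre.npy',g)
F=np.load('swing.npz')['F'];a=cv2.GaussianBlur(F[-1],(3,3),0)[15:].astype(int);b=cv2.GaussianBlur(g[150:220,280:350],(3,3),0)[15:].astype(int);print('diff vs rest (below fingers)',(abs(a-b).max(-1)>25)[20:].sum())
E
```

```text
t 18.9 stand xyz mm [  0.6   1.1 202.5] rpy [-179.8   -0.3    9.4] F [-0.2 -0.3 -0.3] w 51.5 q7 0.08
diff vs rest (below fingers) 0
```

arm_command([
  [0, 0, 0, 0, 0, 0],
  [0, 0, 0, 0, 0, 0],
  [0, 0, 0, 0, 0, 0],
  [0, 0, 0, 0, 0, 0],
  [0, 0, 0, 0, 0, 0],
  [0, 0, 0, 0, 0, 0],
], grip=0, grip_force=25)

```text
clock: 19.55
position: [0.554, 0.1144, 0.2045]
tool_rot: [-3.138, -0.006, 0.165]
force: [1.2, -0.3, -8.1]
grip_width: 0.0193
```

```bash
python3 - <<'E'
from p import *
stat();f=cam('side');g=f['color']
F=np.load('swing.npz')['F'];G=[cv2.GaussianBlur(x,(3,3),0)[35:].astype(int) for x in (F[-1],np.load('pre.npy')[150:220,280:350],g[150:220,280:350])]
print('diff rest/pre/now',[int((abs(G[i]-G[2]).max(-1)>25).sum()) for i in(0,1)])
v,u=np.where((g.max(-1)<45)[168:182,330:350]);print('knob',u.mean()+330,v.mean()+168)
cv2.imwrite('pics/z.png',cv2.resize(np.hstack([np.vstack([F[-1]]),g[150:220,280:350]])[:,:,::-1],None,fx=5,fy=5,interpolation=cv2.INTER_CUBIC))
E
```

```text
t 19.55 stand xyz mm [1.000e-01 9.000e-01 2.045e+02] rpy [-179.8   -0.3    9.5] F [ 1.2 -0.3 -8.1] w 19.3 q7 0.08
diff rest/pre/now [0, 0]
knob 338.5 174.5
```

View pics/z.png

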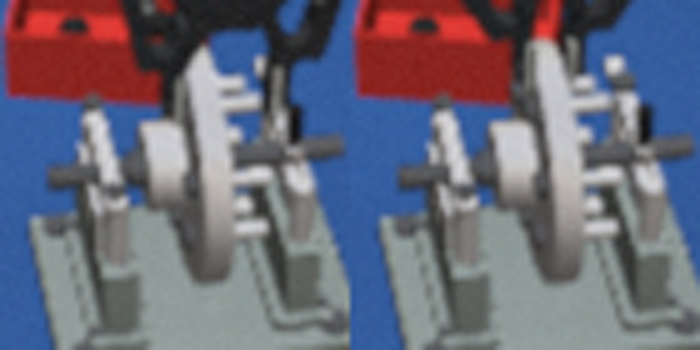

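The left picture (at rest) and the right (gripped) show the same pin pattern. There is no pixel change, the knob is still at the secured spot and the rim is held. I'm handing in.

```bash
python3 -c "
from p import *
stat();print(bot.job_done())"
```

```text
t 19.6 stand xyz mm [1.000e-01 9.000e-01 2.045e+02] rpy [-179.8   -0.3    9.5] F [ 1.4  0.2 -8.9] w 19.5 q7 0.08
the job is handed in; nothing more can be done
None
```

The job is handed in at 19.6 s, with the keeper turned to its stop and the coupling half still gripped at the rim top, heavy side down.

- **Keeper:** I gripped the knob and turned it until it met the stop. In the side view the knob sits within 1 px of the predicted secured position, and it was still there at the end.
- **Spin:** I spun the disc by the rim and let go twice. The first time it came to rest, but I could not tell from the pins whether it was heavy side up or down. I recorded the second spin. It swung with decaying swings (about 1.6 to 1.7 s period) around its final angle, which means heavy side down. It was still for more than 1 s before I took hold.
- **Final grip:** Camera frames before and after gripping show no visible turn. The jaws stand at 19.5 mm on the 20 mm rim, with about 9 N on the wrist.
- **Disagreements:** The two views differed by about 5 mm on the stand's sideways position. The feel of the knob against its pivot sided with the top view, so I used that.
- **Bystanders:** I did not go near the bin, caliper or dial gauge. I made no separate final check of where they stand.

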